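Slide a blank under the drag leaf of a drilling jig

ROBOT

A 6-joint arm with a two-finger parallel gripper is mounted at the origin on the work surface. World frame = base frame: x ahead of the robot, y to its left, z up, the work surface at z = 0. Lengths are in m, angles in degrees, forces in N, time in s.
With the tool pointing down it reaches from about 0.325 to 0.75 m from the base axis. Payload 7.6 kg.
Tool frame: the origin (TCP) lies between the finger pads; the fingertips stand 22 mm ahead of it and the grasp point (between the pads) lies 3 mm ahead of it; z points along the fingers, y is the line along which they close (so a half turn about z gives the same grasp; the last joint's range is limited). The gripper opens to 85 mm and grips with 20 to 120 N. Pads are 22 mm wide; open, the fingers measure 114 mm over their backs; the gripper's body (76 mm by 85 mm) begins 54 mm behind the grasp point. The pads swing forward as they close: fully open they stand 13 mm farther back than shut.
Start: joints at [65.014, 2.991, 80.254, -0, 96.75, -4.028], TCP at [0.188, 0.49, 0.253] pointing down, gripper open.
Joint ranges: [-166.34, 166.34], [-52.06, 124.39], [6.96, 135.62], [-60.46, 240.46], [14.63, 156.25], [-167.68, 167.68]. Speed limits (degrees/s): [147.25, 147.25, 172.46, 180, 180, 180].

INTERFACE

Orientations are given as a 3x3 rotation matrix whose columns are the frame's x, y, z axes.
In Python, from cell import manip gives the robot as it stands. The module is installed in compiled form; this text tells all that it offers.
- The arm moves only by the shell command python3 -m pendant 'ROWS' [FORCE]. ROWS is JSON, a list of rows, each a list of 3 entries, a list of its own where there are three numbers: the closure, from 0 (fully open) to 1 (shut), then the shift along the world's x, y, z in mm, then the turn, a rotation vector about the world's x, y, z in degrees. In form: [[fingers, [x, y, z], [rx, ry, rz]], ...]. A call has 1 to 20 rows; each row shifts and turns the commanded pose from where the row before left it; what a row does not reach is not made up. A row lasts 1/12 s, in which the tool goes at most 41.7 mm and 7.16 degrees, less where a joint would pass 70% of its speed; a pose out of reach is approached as far as the arm can. A call with a gripper value outside its range is refused whole. The fingers move at their own pace and stop on an object; FORCE is the grip in N (left out, the last holds). Time passes only in rows, so rows that do not move let the fingers close. It gives the time, the measured TCP pose, the force, the opening and the grip force at its end, in the units of the state.
- manip.state(): the state, without advancing time (a new reading comes with each control period).
- manip.get_image(name): name is "scene" or "top"; returns (picture, depth): 480x640x3 uint8, red, green, blue; 480x640 float32, m along the optical axis (not along the pixel's ray), 0 where there is no reading.
- manip.get_calibration(name): a dict with "fx", "fy", "cx", "cy" (pixels), "position" and "attitude" of the camera in the world. Camera axes: x right, y down, z forward; pixel columns grow to the right and rows downward; lengths in m; the calibration is good to about 2 mm. A picture is of the moment at which its call begins. get_calibration takes no time and is no camera call.
- manip.hand_in(): hands the job in; it is judged then, once.
Trained networks look in the newest picture that a camera, given by its name, has taken for a name from the list of things; names that differ only in an ending like _2 or _b are one class to them, and where a whole thing is asked for, a point or a joint stands for the part that bears it (a point fixed in the world has none). Each returns a list of dicts, best first, with "p" (0 to 1); they miss things now and then, are a little off and sometimes report something else, mostly with a low value. They report only what shows in the picture. A call takes as long as a camera call. They do not tell look-alikes from the thing itself.
- manip.boxes_of(target, camera): "box" ([left, top, right, bottom] in pixels, round what is visible of it).
- manip.outline_of(target, camera): "region" (480x640 bool, what is visible of it) and "box" ([left, top, right, bottom] in pixels, round what is visible of it).
The state is a dict: "t": time; "joint_pos": joint angles; "qd": joint speeds; "tau": joint torques, N m; "tool_pos": TCP position; "eef_rot": TCP orientation; "force": force on the tool from outside, world axes, zero at the start; "moment": the same for the moment, N m; "finger_gap": finger opening in m; "grasp_force": force on a finger pad.
Only numpy, scipy, OpenCV 4.12 (cv2) and the standard library are available. Lean on these libraries where they do the work, as an engineer would, in place of code of your own. Each camera call takes 0.05 s, during which the arm holds its last target. There are 200 camera calls.

TASK

Load the aluminium blank into the drilling jig with your fingertips, without picking it up: press it down hard on its bare rear end so that the sprung strips under it sink, and keep pressing while you push it forward under the red bridge and the brass drag leaf until its nose is fully home against the yellow end stop. Then let go and move clear. Never lift or tip the blank, and leave the screwdriver, the tube offcut and the can alone.

Things in the scene. Friction and masses are not known exactly. Their poses are not given: they have to be found in the camera images.
- jig: Drilling jig fixed to the bench: blue base 265 x 104 mm (x -180 to +85 mm) with a straight channel along x. The blank travels along its +x. Origin on the bench surface, on the channel's centre line, below the entry face of the red bridge; z up. Dark guide rails along the channel at y = +-32 to +-42 mm, tops 32 mm above the bench.
- lifter (a joint): How far the two bright sprung strips on the channel's floor, under the whole blank, are pressed down, m: 0 = up, tops 28 mm above the bench; 0.010 = bottomed, 18 mm. They sink level together. Pressing on the blank starts them at about 5 N and bottoms them at about 15 N; released, they spring back. The blank passes the bridge only with them 6 mm or more down (better 8 to 10).
- leaf (a joint): Angle of the brass drag leaf, rad; 0 = at rest. 14 mm wide, hinged behind the bridge at jig x = 16 mm, 37 mm above the bench, it slopes down to its free tip at jig x = 56 mm, 20.5 mm above the bench. The blank's nose lifts it (about 0.15 to 0.25 rad with the blank under it) and it rubs on the blank's top with about 6 N.
- stop_face (a point): On the yellow end stop's face: jig x = 70 mm, y = 0, 26 mm above the bench (the stop's top: 40 mm). The blank's nose ends here; the blank's origin is then at jig x = 5 mm.
- bridge_entry (a point): Middle of the lower entry edge of the red bridge: jig x = 0, y = 0, 30 mm above the bench. The bridge spans the channel from jig x = 0 to 16 mm, top 38 mm above the bench (bushings on it to 42.5 mm), posts out to y = +-52 mm. A blank that is not pressed down runs square into it. Once under it, a released blank springs up against its underside, strips about 6 mm down, and stays.
- blank: Loose aluminium blank, about 0.2 kg, on the strips in front of the bridge: a plate 130 (x) x 60 (y) x 8 mm (z), 2 mm play to each rail. Origin at the centre of its underside, 28 mm above the bench at the start (so its top is at 36 mm); +x points to its nose (x = +65 mm), along the jig's +x. Pressed, it needs some 5 to 15 N of forward push.
- screwdriver: Bystander: red-handled screwdriver 190 mm long lying beside the jig; to be left alone.
- tube_offcut: Bystander: upright steel tube offcut, 54 mm across, 55 mm high, beside the jig; to be left alone. Origin at the centre of its underside.
- can: Bystander: can 52 mm across, 95 mm high, beside the jig; to be left alone. Origin at the centre of its underside.
- press_spot (a point): On the blank's top, in the middle of its bare rear end (blank x = -42 mm, y = 0; the bare part runs from x = -65 to -20 mm, 60 mm wide). Press down here; the fingertip can push forward against the flange.
- flange_top (a point): Middle of the top edge of the blank's upright flange, at blank x = -16 mm: 8 mm thick (x = -20 to -12 mm), 50 mm wide, standing 14 mm above the plate's top. When the blank is home the flange's front is 7 mm short of the bridge.
There are look-alikes about, which are no part of the job. Of the things like the blank, leave any that is black or purple; of the rest the larger one is meant.

How it is judged (in metres and radians):
On the way, in this order (a step that is already met when the one before it is completed fails the run):
1. the blank is pressed down on its sprung strips before its nose has come through the bridge (value of joint lifter above 0.005 m and x of blank in the frame of jig below -0.045 m), for 0.05 s.
2. the nose has slid under the drag leaf and lifted it (value of joint leaf above 0.12 rad and x of blank in the frame of jig above -0.015 m and value of joint lifter above 0.004 m), for 0.05 s.
At the end, for the whole second after the job is handed in: The blank lies at rest and level under the bridge and the lifted drag leaf, its nose within 4 mm of the yellow end stop, its underside 15 to 25 mm above the bench (x of blank in the frame of jig between 0.001 and 0.008 m and y of blank in the frame of jig between -0.006 and 0.006 m and z of blank in the frame of jig between 0.015 and 0.025 m and angle between blank's own z axis and vertical below 0.06 rad and value of joint leaf above 0.12 rad and linear speed of blank below 0.01 m/s); the robot touches nothing.
It fails at once if the blank is lifted (15 mm above its starting height) or tipped (more than 0.25 rad) (height (world z) of blank above 0.043 m or angle between blank's own z axis and vertical above 0.25 rad).
It fails at once if a bystander is moved by more than 15 mm (distance of any of screwdriver, tube_offcut, can from where it was at the start of the episode above 0.015 m).
It also fails if it takes over 38 s, if anything falls off the work surface, if the arm or the gripper's body presses on something with over 40 N, if the wrist force passes 120 N, or if a joint passes its speed limit or range.

## Working session

There is one attempt and no reset: what is moved stays moved. The work goes in short steps, Python scripts to look and compute and a shell command to move; the robot and the scene stay as the last step left them, time stands still between calls to the robot, and variables do not carry over. Pictures are saved under pics/ and viewed, at most 10 in all, crops included, and the job is handed in when it is done.

```bash
mkdir -p pics; cat > h.py <<'E'
import numpy as np, cv2
from cell import manip
def save(im,n): cv2.imwrite('pics/'+n+'.png',cv2.cvtColor(im,cv2.COLOR_RGB2BGR))
def cloud(name,depth):
    c=manip.get_calibration(name); v,u=np.mgrid[0:480,0:640]
    P=np.stack([(u-c['cx'])/c['fx']*depth,(v-c['cy'])/c['fy']*depth,depth],-1)
    return P@np.array(c['attitude']).T+np.array(c['position'])
E
python3 - <<'E'
from h import *
ims=[]
for n in('top','scene'):
    im,d=manip.get_image(n); np.save(n+'.npy',d); cv2.imwrite(n+'.png',im[...,::-1]); save(im,n+'0')
    W=cloud(n,d)
    for t in('blank','jig','screwdriver','tube_offcut','can'):
        for r in manip.outline_of(t,n):
            m=r['region']&(d>0); print(n,t,round(r['p'],2),np.round(r['box']),np.round(np.median(W[m],0),3) if m.any() else '',np.round(np.percentile(W[m][:,2],95),3) if m.any() else '')
print(manip.state())
E
```

```text
top blank 0.86 [283. 242. 381. 287.] [ 0.547 -0.051  0.036] 0.048
top blank 0.84 [423. 268. 487. 298.] [ 0.518 -0.236  0.005] 0.014
top blank 0.79 [351. 334. 441. 426.] [ 0.38  -0.135  0.008] 0.02
top blank 0.46 [237. 254. 264. 266.] [0.561 0.068 0.029] 0.037
top jig 0.8 [213. 229. 403. 306.] [0.546 0.024 0.028] 0.039
top screwdriver 0.68 [275. 188. 399. 208.] [ 0.646 -0.101  0.022] 0.026
top tube_offcut 0.71 [191. 152. 237. 196.] [0.7   0.121 0.033] 0.055
top can 0.56 [283. 328. 323. 372.] [ 0.429 -0.004  0.094] 0.096
top can 0.4 [285. 244. 379. 290.] [ 0.547 -0.051  0.036] 0.048
scene blank 0.84 [239. 248. 326. 292.] [ 0.553 -0.059  0.036] 0.048
scene blank 0.69 [305. 344. 375. 397.] [ 0.75  -0.083  0.005] 0.013
scene blank 0.63 [161. 226. 229. 278.] [ 0.388 -0.142  0.008] 0.02
scene blank 0.56 [136. 300. 206. 341.] [ 0.523 -0.241  0.005] 0.013
scene jig 0.6 [218. 232. 392. 323.] [ 0.584 -0.001  0.025] 0.039
scene screwdriver 0.56 [250. 297. 364. 350.] [ 0.655 -0.107  0.019] 0.026
scene screwdriver 0.37 [216. 230. 388. 323.] [ 0.584 -0.004  0.025] 0.039
scene tube_offcut 0.78 [412.
[... 257 characters left out ...]
6710927e-04,
        9.67477582e+01, -4.02702401e+00]), 'qd': array([ 0.01469129, -0.07616493,  0.01054966, -0.0837661 , -0.00455041,
        0.0339736 ]), 'tau': array([ 8.47349620e-04, -3.81345999e+01, -3.60186231e+01,  5.98498241e-05,
        6.35260608e-05,  1.31515509e-05]), 'tool_pos': array([0.18776815, 0.49029223, 0.25329923]), 'eef_rot': array([[-9.33837876e-01,  3.57696548e-01,  2.79084880e-05],
       [ 3.57696549e-01,  9.33837873e-01,  7.37049965e-05],
       [ 3.02019722e-07,  7.88112872e-05, -9.99999997e-01]]), 'force': array([ 0.20771367, -0.39450145,  0.05924375]), 'moment': array([-0.03635878,  0.00763333, -0.00029876]), 'grasp_force': 0.0, 'finger_gap': 0.08551913732764317}
```

View pics/top0.png

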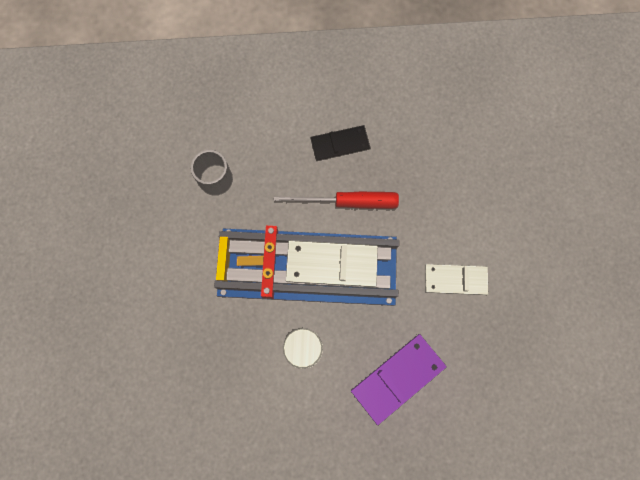

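View pics/scene0.png

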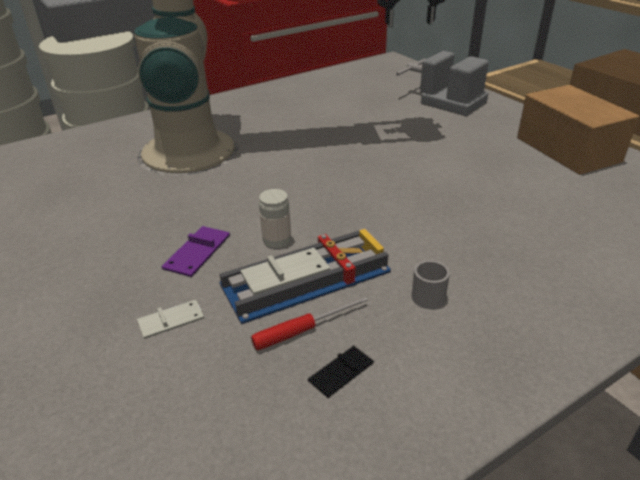

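The top picture shows four blank-like things: aluminium in the jig (333,264), a smaller aluminium one (457,280), a black one (340,143) and a purple one (398,380). By the description I choose the larger aluminium one at (333,264). The jig's +x runs left in the image, roughly world +y. The bridge is at (269,262), the stop at (222,258) and the can at (302,348).

```bash
python3 - <<'E'
from h import *
im=cv2.imread('top.png'); d=np.load('top.npy'); W=cloud('top',d); hsv=cv2.cvtColor(im,cv2.COLOR_BGR2HSV)
v,u=np.mgrid[0:480,0:640]
box=(u>205)&(u<410)&(v>222)&(v<312)&(d>0)
def rect(m,n):
    P=W[m][:,:2]; print(n,m.sum(),[np.round(x,4) for x in cv2.minAreaRect((P*1000).astype(np.float32))],np.round(np.median(W[m],0),4)); return W[m]
H,S,V=hsv[...,0],hsv[...,1],hsv[...,2]
rect(box&(S>150)&(H>100)&(H<130)&(W[...,2]<.03),'blue')
rect(box&(S>150)&((H<6)|(H>174))&(W[...,2]>.03),'red')
rect(box&(S>150)&(H>20)&(H<35)&(W[...,2]>.033),'yellow')
b=(u>280)&(u<385)&(v>240)&(v<292)&(S<60)&(V>150)
rect(b&(W[...,2]>.033)&(W[...,2]<.04),'plate')
rect(b&(W[...,2]>.044),'flange')
dark=box&(V<110)&(S<80)&(W[...,2]>.027)&(W[...,2]<.037)
for lo,hi in((228,250),(278,302)):
    q=W[dark&(v>lo)&(v<hi)]; p=np.polyfit(q[:,1],q[:,0],1); print('rail',len(q),p,np.degrees(np.arctan(p[0])),np.polyval(p,-.05))
c=im[215:320,200:415]; cv2.imwrite('pics/crop.png',cv2.resize(c,None,fx=3.5,fy=3.5))
E
```

```text
blue 3 [array([518.9804, 118.7269]), array([3.158, 0.322]), np.float64(3.1036)] [0.5187 0.1188 0.0072]
red 538 [array([557.636 ,  39.2628]), array([ 16.1784, 103.6267]), np.float64(83.5783)] [0.5566 0.039  0.0375]
yellow 380 [array([565.1664, 106.698 ]), array([12.4703, 63.6529]), np.float64(83.487)] [0.5648 0.1063 0.0394]
plate 3300 [array([548.5909, -51.3711]), array([129.9174,  59.7697]), np.float64(82.954)] [ 0.5482 -0.0482  0.0356]
flange 218 [array([493.7569, -50.7754]), array([ 16.4794, 160.0618]), np.float64(72.5324)] [ 0.545  -0.0668  0.0496]
rail 614 [0.1135048  0.59009904] 6.475631428543571 0.584423796352004
rail 553 [0.11849272 0.51540848] 6.757623169733397 0.5094838439316727
```

View pics/crop.png

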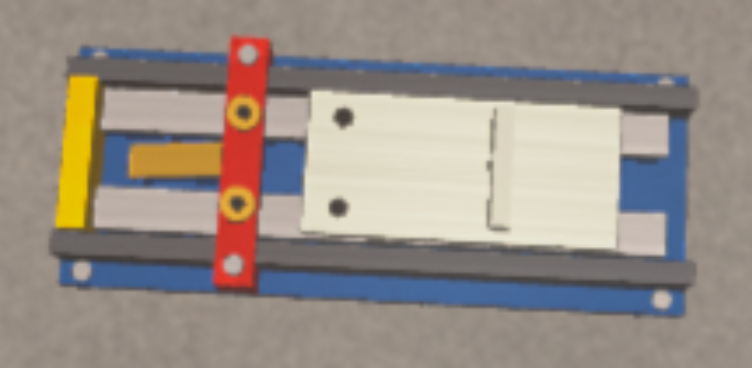

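The crop confirms the aluminium blank in the jig: nose towards the bridge, flange at about crop x=500 and a bare rear end from 510 to 620. The jig's +x is (0.115, 0.993) and the blank is at about jig x = -83 mm. First I hover above the press spot with the fingers shut.

```bash
python3 -m pendant '[[1,[18.7,-30.5,0],[0,0,-4]],[1,[18.7,-30.5,0],[0,0,-4]],[1,[18.7,-30.5,0],[0,0,-4]],[1,[18.7,-30.5,0],[0,0,-4]],[1,[18.7,-30.5,0],[0,0,-4]],[1,[18.7,-30.5,0],[0,0,-4]],[1,[18.7,-30.5,0],[0,0,-4]],[1,[18.7,-30.5,0],[0,0,-4]],[1,[18.7,-30.5,0],[0,0,-4]],[1,[18.7,-30.5,0],[0,0,-4]],[1,[18.7,-30.5,0],[0,0,-4]],[1,[18.7,-30.5,0],[0,0,-4]],[1,[18.7,-30.5,0],[0,0,-4]],[1,[18.7,-30.5,0],[0,0,-4]],[1,[18.7,-30.5,0],[0,0,-4]],[1,[18.7,-30.5,0],[0,0,-4]],[1,[18.7,-30.5,0],[0,0,-4]],[1,[18.7,-30.5,0],[0,0,-4]],[1,[18.7,-30.5,0],[0,0,-4]],[1,[0,0,0],[0,0,0]]]' 60
python3 -m pendant '[[1,[0,0,-30],[0,0,0]],[1,[0,0,-30],[0,0,0]],[1,[0,0,-30],[0,0,0]],[1,[0,0,-30],[0,0,0]],[1,[0,0,-25],[0,0,0]],[1,[0,0,-10],[0,0,0]],[1,[0,0,0],[0,0,0]]]'
python3 - <<'E'
from h import *
s=manip.state(); print(s['tool_pos'],s['eef_rot'],s['force'],s['finger_gap'],s['t'])
ims=[manip.get_image(n)[0] for n in('scene','top')]
a=cv2.resize(ims[0][130:330,170:430],None,fx=1.5,fy=1.5); b=cv2.resize(ims[1][200:400,180:440],None,fx=1.5,fy=1.5)
save(np.hstack([a,b]),'hover')
E
```

```text
t: 2.27
tool_pos: [0.5445, -0.094, 0.2518]
eef_rot: [[0.129, 0.992, -0.002], [0.992, -0.129, -0.001], [-0.001, -0.001, -1.0]]
force: [-0.6, 0.4, 0.3]
finger_gap: -0.0001
grasp_force: 0.0
t: 2.85
tool_pos: [0.5416, -0.0887, 0.0957]
eef_rot: [[0.121, 0.993, -0.005], [0.993, -0.121, 0.001], [0.001, -0.005, -1.0]]
force: [-0.2, 0.2, 0.1]
finger_gap: 0.0002
grasp_force: 0.0
[ 0.54159391 -0.08873805  0.09568059] [[ 1.20902878e-01  9.92651634e-01 -5.02274907e-03]
 [ 9.92664181e-01 -1.20898439e-01  1.17929605e-03]
 [ 5.63387630e-04 -5.12848338e-03 -9.99986691e-01]] [-0.23473912  0.15033803  0.0930949 ] 0.00017960446526629908 2.85
```

View pics/hover.png

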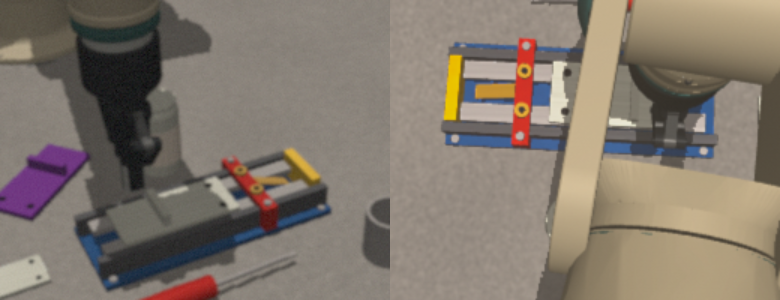

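The fingers hover above the bare rear end, behind the flange (left half, around 140,190; right half, around 670,130), and the can is well clear. Next I descend to just above contact, then creep.

```bash
python3 -m pendant '[[1,[2,0,-12],[0,0,0]],[1,[0,0,-12],[0,0,0]],[1,[0,0,-8],[0,0,0]],[1,[0,0,-2],[0,0,0]],[1,[0,0,0],[0,0,0]]]'
python3 -m pendant '[[1,[0,0,-1.5],[0,0,0]],[1,[0,0,-1.5],[0,0,0]],[1,[0,0,-1.5],[0,0,0]],[1,[0,0,0],[0,0,0]]]'
python3 -m pendant '[[1,[0,0,-1.5],[0,0,0]],[1,[0,0,-1.5],[0,0,0]],[1,[0,0,0],[0,0,0]]]'
python3 -m pendant '[[1,[0,0,-1.5],[0,0,0]],[1,[0,0,-1.5],[0,0,0]],[1,[0,0,0],[0,0,0]]]'
```

```text
t: 3.37
tool_pos: [0.5445, -0.0891, 0.0632]
eef_rot: [[0.121, 0.993, -0.002], [0.993, -0.121, 0.0], [0.0, -0.002, -1.0]]
force: [-0.6, -0.4, -0.3]
finger_gap: -0.0003
grasp_force: 0.0
t: 3.7
tool_pos: [0.5451, -0.0892, 0.0598]
eef_rot: [[0.121, 0.993, 0.0], [0.993, -0.121, -0.0], [-0.0, 0.0, -1.0]]
force: [-0.4, -0.9, -1.1]
finger_gap: 0.0004
grasp_force: 0.0
t: 3.95
tool_pos: [0.5453, -0.0893, 0.0574]
eef_rot: [[0.121, 0.993, 0.001], [0.993, -0.121, -0.0], [-0.0, 0.001, -1.0]]
force: [-2.1, 0.4, 5.3]
finger_gap: -0.0
grasp_force: 2.8
t: 4.2
tool_pos: [0.5455, -0.0893, 0.0549]
eef_rot: [[0.121, 0.993, 0.001], [0.993, -0.121, -0.0], [-0.0, 0.001, -1.0]]
force: [-3.5, 0.9, 8.0]
finger_gap: -0.0001
grasp_force: 4.0
```

```bash
python3 -m pendant '[[1,[0,0,-1.5],[0,0,0]],[1,[0,0,-1.5],[0,0,0]],[1,[0,0,-1.5],[0,0,0]],[1,[0,0,0],[0,0,0]]]'
python3 -m pendant '[[1,[0,0,-1.5],[0,0,0]],[1,[0,0,-1],[0,0,0]],[1,[0,0,0],[0,0,0]]]'
python3 -m pendant '[[1,[0,0,-1],[0,0,0]],[1,[0,0,0],[0,0,0]]]'
```

```text
t: 4.53
tool_pos: [0.5457, -0.0893, 0.051]
eef_rot: [[0.121, 0.993, 0.002], [0.993, -0.121, -0.0], [-0.0, 0.002, -1.0]]
force: [-5.8, 0.4, 11.6]
finger_gap: -0.0
grasp_force: 6.0
t: 4.78
tool_pos: [0.5459, -0.0894, 0.049]
eef_rot: [[0.121, 0.993, 0.002], [0.993, -0.121, -0.001], [-0.0, 0.002, -1.0]]
force: [-4.7, 1.2, 14.1]
finger_gap: 0.0002
grasp_force: 7.0
t: 4.95
tool_pos: [0.546, -0.0894, 0.0482]
eef_rot: [[0.121, 0.993, 0.003], [0.993, -0.121, -0.001], [-0.0, 0.003, -1.0]]
force: [-5.7, 0.9, 14.8]
finger_gap: 0.0001
grasp_force: 7.3
```

```bash
python3 -m pendant '[[1,[-0.5,0,-1],[0,0,0]],[1,[-0.5,0,-0.7],[0,0,0]],[1,[0,0,0],[0,0,0]]]'
python3 -m pendant '[[1,[0.2,2,0],[0,0,0]],[1,[0.2,2,0],[0,0,0]],[1,[0.2,2,0],[0,0,0]],[1,[0.2,2,0],[0,0,0]],[1,[0,0,0],[0,0,0]]]'
```

```text
t: 5.2
tool_pos: [0.546, -0.0894, 0.0479]
eef_rot: [[0.121, 0.993, 0.005], [0.993, -0.121, -0.001], [-0.0, 0.005, -1.0]]
force: [-5.4, 1.2, 18.8]
finger_gap: -0.0005
grasp_force: 9.5
t: 5.62
tool_pos: [0.5473, -0.0828, 0.0479]
eef_rot: [[0.121, 0.993, 0.007], [0.993, -0.121, -0.004], [-0.003, 0.008, -1.0]]
force: [-1.6, -4.8, 15.5]
finger_gap: 0.0003
grasp_force: 7.8
```

```bash
python3 -m pendant '[[1,[-0.3,2,-0.8],[0,0,0]],[1,[0,2.5,-0.5],[0,0,0]],[1,[0,2.5,0],[0,0,0]],[1,[0,2.5,0],[0,0,0]],[1,[0,0,0],[0,0,0]]]'
python3 -m pendant '[[1,[0.1,2.5,0],[0,0,0]],[1,[0.2,2.5,0],[0,0,0]],[1,[0.2,2.5,0],[0,0,0]],[1,[0.2,2.5,0],[0,0,0]],[1,[0,0,0],[0,0,0]]]'
```

```text
t: 6.03
tool_pos: [0.548, -0.0737, 0.0479]
eef_rot: [[0.122, 0.993, 0.01], [0.993, -0.121, -0.005], [-0.004, 0.01, -1.0]]
force: [-0.3, -5.8, 20.1]
finger_gap: 0.0002
grasp_force: 10.1
t: 6.45
tool_pos: [0.5488, -0.0636, 0.0479]
eef_rot: [[0.122, 0.993, 0.01], [0.993, -0.122, -0.005], [-0.003, 0.011, -1.0]]
force: [-0.9, -5.4, 20.0]
finger_gap: -0.0004
grasp_force: 10.1
```

```bash
python3 - <<'E'
from h import *
ims=[manip.get_image(n)[0] for n in('scene','top')]
a=cv2.resize(ims[0][180:330,200:400],None,fx=2,fy=2,interpolation=3); b=cv2.resize(ims[1][205:355,200:400],None,fx=2,fy=2,interpolation=3)
save(np.hstack([a,b]),'push1')
E
```

```text
(no output)
```

View pics/push1.png

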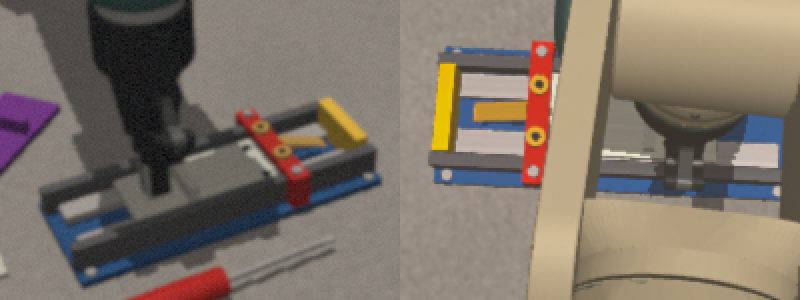

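The blank is moving: pressed down and level, its nose reaching under the bridge (left half, about 275,180), with the strips bared behind it. I continue.

```bash
python3 -m pendant '[[1,[0.2,2.5,0],[0,0,0]],[1,[0.3,2.5,0],[0,0,0]],[1,[0.3,2.5,0],[0,0,0]],[1,[0.3,2.5,0],[0,0,0]],[1,[0,0,0],[0,0,0]]]'
python3 -m pendant '[[1,[0.3,2.5,0],[0,0,0]],[1,[0.3,2.5,0],[0,0,0]],[1,[0.3,2.5,0],[0,0,0]],[1,[0.3,2.5,0],[0,0,0]],[1,[0,0,0],[0,0,0]]]'
```

```text
t: 6.97
tool_pos: [0.5499, -0.0535, 0.0479]
eef_rot: [[0.122, 0.993, 0.01], [0.993, -0.122, -0.004], [-0.003, 0.011, -1.0]]
force: [-1.0, -6.4, 20.5]
finger_gap: -0.0001
grasp_force: 10.2
t: 7.38
tool_pos: [0.5511, -0.0435, 0.0479]
eef_rot: [[0.122, 0.993, 0.01], [0.993, -0.121, -0.004], [-0.003, 0.011, -1.0]]
force: [-0.4, -5.5, 21.5]
finger_gap: 0.0001
grasp_force: 10.3
```

```bash
python3 -m pendant '[[1,[0.3,2.5,0],[0,0,0]],[1,[0.3,2.5,0],[0,0,0]],[1,[0.3,2.5,0],[0,0,0]],[1,[0.3,2.5,0],[0,0,0]],[1,[0,0,0],[0,0,0]]]'
python3 -m pendant '[[1,[0.3,2.5,0],[0,0,0]],[1,[0.3,2.5,0],[0,0,0]],[1,[0.3,2.5,0],[0,0,0]],[1,[0.3,2.5,0],[0,0,0]],[1,[0,0,0],[0,0,0]]]'
python3 -m pendant '[[1,[0.3,2.5,0],[0,0,0]],[1,[0.3,2.5,0],[0,0,0]],[1,[0.3,2.5,0],[0,0,0]],[1,[0.3,2.5,0],[0,0,0]],[1,[0,0,0],[0,0,0]]]'
```

```text
t: 7.8
tool_pos: [0.5523, -0.0335, 0.0479]
eef_rot: [[0.122, 0.993, 0.01], [0.993, -0.122, -0.004], [-0.003, 0.011, -1.0]]
force: [-1.3, -5.3, 20.8]
finger_gap: 0.0001
grasp_force: 10.4
t: 8.22
tool_pos: [0.5535, -0.0242, 0.0479]
eef_rot: [[0.122, 0.993, 0.01], [0.993, -0.122, -0.005], [-0.004, 0.011, -1.0]]
force: [-0.6, -10.2, 20.0]
finger_gap: -0.0
grasp_force: 10.4
t: 8.63
tool_pos: [0.5547, -0.0143, 0.0479]
eef_rot: [[0.122, 0.992, 0.01], [0.993, -0.122, -0.006], [-0.004, 0.011, -1.0]]
force: [-1.4, -9.2, 20.6]
finger_gap: -0.0
grasp_force: 10.5
```

Forward force rose from about 5 to 10 N, so the leaf is engaged. Now the last stretch, in small steps until the stop shows in the force.

```bash
python3 -m pendant '[[1,[0.3,2,0],[0,0,0]],[1,[0.2,2,0],[0,0,0]],[1,[0.2,2,0],[0,0,0]],[1,[0.2,2,0],[0,0,0]],[1,[0,0,0],[0,0,0]]]'
python3 -m pendant '[[1,[0.2,2,0],[0,0,0]],[1,[0.2,2,0],[0,0,0]],[1,[0,0,0],[0,0,0]]]'
python3 -m pendant '[[1,[0.2,2,0],[0,0,0]],[1,[0.2,2,0],[0,0,0]],[1,[0,0,0],[0,0,0]]]'
```

```text
t: 9.05
tool_pos: [0.5556, -0.006, 0.0479]
eef_rot: [[0.122, 0.992, 0.01], [0.993, -0.122, -0.005], [-0.004, 0.011, -1.0]]
force: [-1.3, -9.6, 20.9]
finger_gap: -0.0005
grasp_force: 10.4
t: 9.3
tool_pos: [0.556, -0.002, 0.0479]
eef_rot: [[0.122, 0.992, 0.01], [0.993, -0.122, -0.005], [-0.003, 0.011, -1.0]]
force: [-1.8, -9.8, 21.7]
finger_gap: -0.0001
grasp_force: 10.5
t: 9.55
tool_pos: [0.5564, 0.0015, 0.048]
eef_rot: [[0.122, 0.992, 0.01], [0.993, -0.122, -0.006], [-0.004, 0.011, -1.0]]
force: [-1.8, -12.0, 20.4]
finger_gap: 0.0002
grasp_force: 10.5
```

```bash
python3 -m pendant '[[1,[0.2,2,0],[0,0,0]],[1,[0,0,0],[0,0,0]]]'
python3 -m pendant '[[1,[0.2,2,0],[0,0,0]],[1,[0,0,0],[0,0,0]]]'
python3 -m pendant '[[1,[0.1,1.5,0],[0,0,0]],[1,[0,0,0],[0,0,0]]]'
```

```text
t: 9.72
tool_pos: [0.5566, 0.0034, 0.0479]
eef_rot: [[0.122, 0.992, 0.01], [0.992, -0.122, -0.006], [-0.004, 0.011, -1.0]]
force: [-0.9, -10.7, 21.8]
finger_gap: 0.0
grasp_force: 10.4
t: 9.88
tool_pos: [0.5569, 0.0055, 0.0479]
eef_rot: [[0.122, 0.992, 0.01], [0.992, -0.122, -0.006], [-0.004, 0.011, -1.0]]
force: [-1.8, -11.1, 20.8]
finger_gap: 0.0
grasp_force: 10.4
t: 10.05
tool_pos: [0.5569, 0.0065, 0.0479]
eef_rot: [[0.122, 0.992, 0.01], [0.992, -0.122, -0.007], [-0.005, 0.011, -1.0]]
force: [-1.2, -13.2, 21.1]
finger_gap: 0.0004
grasp_force: 12.0
```

```bash
python3 -m pendant '[[1,[0.1,1.5,0],[0,0,0]],[1,[0,0,0],[0,0,0]]]'
python3 -m pendant '[[1,[0.1,1.5,0],[0,0,0]],[1,[0,0,0],[0,0,0]]]'
python3 - <<'E'
from h import *
ims=[manip.get_image(n)[0] for n in('scene','top')]
a=cv2.resize(ims[0][180:330,200:400],None,fx=2,fy=2,interpolation=3); b=cv2.resize(ims[1][205:355,200:400],None,fx=2,fy=2,interpolation=3)
save(np.hstack([a,b]),'push2')
E
```

```text
t: 10.22
tool_pos: [0.557, 0.0066, 0.048]
eef_rot: [[0.123, 0.992, 0.01], [0.992, -0.123, -0.009], [-0.008, 0.011, -1.0]]
force: [-1.6, -20.1, 20.3]
finger_gap: -0.0002
grasp_force: 16.7
t: 10.38
tool_pos: [0.557, 0.0067, 0.048]
eef_rot: [[0.124, 0.992, 0.009], [0.992, -0.124, -0.012], [-0.01, 0.011, -1.0]]
force: [-3.4, -25.5, 20.5]
finger_gap: -0.0003
grasp_force: 18.4
```

View pics/push2.png

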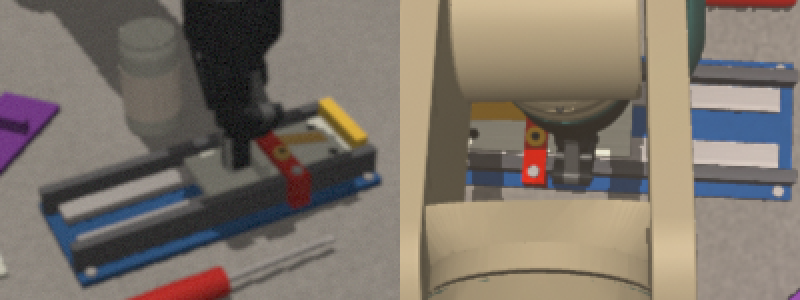

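The blank is home: its nose is at the yellow stop (left half, about 350,145) and the tool stalls at 25 N. I relieve the forward load, then lift straight up, away from the flange.

```bash
python3 -m pendant '[[1,[-0.2,-2,0],[0,0,0]],[1,[0,0,1.5],[0,0,0]],[1,[0,0,2],[0,0,0]],[1,[0,-0.5,2],[0,0,0]],[1,[0,-0.5,2],[0,0,0]],[1,[-0.2,-1.5,2],[0,0,0]],[1,[-0.2,-2,3],[0,0,0]],[1,[0,-2,5],[0,0,0]],[1,[0,0,15],[0,0,0]],[1,[0,0,30],[0,0,0]],[1,[0,0,40],[0,0,0]],[1,[0,0,40],[0,0,0]],[1,[0,0,40],[0,0,0]],[1,[0,0,0],[0,0,0]]]'
python3 -m pendant '[[1,[-10,40,0],[0,0,0]],[1,[-10,40,0],[0,0,0]],[1,[-10,40,0],[0,0,0]],[1,[-10,40,0],[0,0,0]],[1,[-10,40,0],[0,0,0]],[1,[-10,40,0],[0,0,0]],[1,[-10,40,0],[0,0,0]],[1,[-10,40,0],[0,0,0]],[1,[0,0,0],[0,0,0]],[1,[0,0,0],[0,0,0]]]'
python3 - <<'E'
from h import *
im,d=manip.get_image('top'); W=cloud('top',d)
hsv=cv2.cvtColor(im,cv2.COLOR_RGB2HSV); v,u=np.mgrid[0:480,0:640]
m=(u>205)&(u<345)&(v>235)&(v<292)&(hsv[...,1]<60)&(hsv[...,2]>150)&(W[...,2]>.022)&(d>0)&(W[...,2]<.034)
print([np.round(x,4) for x in cv2.minAreaRect((W[m][:,:2]*1000).astype(np.float32))],np.median(W[m],0))
y=W[m][:,1]; print(np.percentile(y,[.5,99.5]))
a=im[205:325,190:430]; s=manip.get_image('scene')[0][180:330,200:400]
save(np.hstack([cv2.resize(a,(480,240)),cv2.resize(s,(320,240))]),'end')
E
```

```text
t: 11.65
tool_pos: [0.5556, 0.0045, 0.2356]
eef_rot: [[0.121, 0.993, 0.015], [0.993, -0.121, -0.001], [0.001, 0.015, -1.0]]
force: [-0.1, 0.7, 1.1]
finger_gap: -0.0001
grasp_force: 0.0
t: 12.48
tool_pos: [0.4718, 0.3262, 0.2249]
eef_rot: [[0.117, 0.993, -0.001], [0.993, -0.117, -0.0], [-0.0, -0.001, -1.0]]
force: [-0.1, -0.4, 0.2]
finger_gap: 0.0001
grasp_force: 0.0
[array([554.946 ,  14.9163]), array([172.7738,  60.2834]), np.float64(83.0664)] [0.55401228 0.01300761 0.02938066]
[-0.0677405  0.1009517]
```

View pics/end.png

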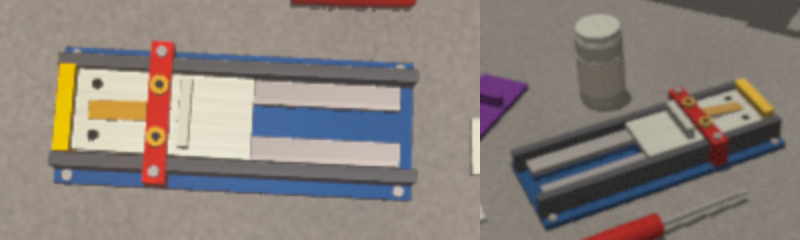

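The blank lies level under the bridge and the leaf, its nose against the yellow stop (left half, x about 77). The bystanders are unmoved and the arm is clear.

```bash
python3 -c "
from cell import manip
print(manip.hand_in())"
```

```text
the job is handed in; nothing more can be done
None
```

The blank is in the jig, nose against the yellow end stop and lying under the bridge and the drag leaf; I let go, moved the arm clear and handed the job in at about 12.5 s, but no verdict came back.

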